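# Spin-test three buggy wheels and sort the binding ones

### The arm

A 6-joint arm with a two-finger parallel gripper is mounted at the origin on a cart in front of the work surface, level with it; the furniture and walls round the work are solid. World frame = base frame: x ahead of the robot, y to its left, z up, the work surface at z = 0. Lengths are in m, angles in rad, forces in N, time in s.
With the tool pointing down it reaches from about 0.325 to 0.9 m from the base axis. Payload 3.5 kg.
Tool frame: the origin (TCP) lies midway between the tips of the shut fingers; the grasp point (between the pads) lies 19 mm behind it; z points along the fingers, y is the line along which they close (so a half turn about z gives the same grasp; the last joint's range is limited). The gripper opens to 85 mm and grips with 20 to 120 N. Pads are 22 mm wide; open, the fingers measure 114 mm over their backs; the gripper's body (76 mm by 85 mm) begins 54 mm behind the grasp point. The pads swing forward as they close: fully open they stand 13 mm farther back than shut.
Start: joints at [-1.309, 0.276, -0.026, 1.268, 0, 1.467], TCP at [0.223, -0.584, 0.231] pointing down, gripper open.
Joint ranges: [-3.12, 3.12], [-0.85, 1.88], [-1.08, 1.24], [-1.95, 2.15], [-1.57, 1.53], [-3.14, 3.14]. Speed limits (rad/s): [2.57, 2.57, 3.14, 3.14, 3.14, 3.14].

### API

Orientations are given as [roll, pitch, yaw] about the fixed x, y, z axes, in that order (R = Rz(yaw) Ry(pitch) Rx(roll)).
In Python, from cell import ctrl, snapshot, camera_info, recognise, regions_of gives the robot as it stands.
- The arm moves only by the shell command python3 -m pendant 'ROWS' [OPENING]. ROWS is JSON, a list of rows, each a list of 6 numbers: the shift along the tool's x, y, z scaled (see below), then the turn, a rotation vector about the tool's x, y, z scaled (see below). In form: [[dx, dy, dz, rx, ry, rz], ...]. A call has 1 to 12 rows; each row is the pose to reach, as a shift and turn from the pose commanded when the call began, along the tool's axes at that moment, turning the shorter way round; what a row does not reach only later rows make up. The controller multiplies each number of a shift by 10 cm and each number of a turn by pi rad. A row lasts 1/10 s, in which the tool goes at most 50 mm and 8.59 degrees, less where a joint would pass 70% of its speed; a pose out of reach is approached as far as the arm can. A call with a number of a shift or a turn outside -1 to 1 is refused whole. A call with a gripper value outside its range is refused whole. OPENING is the opening, from 0 (shut) to 1 (fully open), set as the call begins (- or left out, the last holds). The fingers move at their own pace and stop on an object; the grip force is fixed at half the most. Time passes only in rows, so rows that repeat a pose let the fingers close. It gives the time, the measured TCP pose, the force, the opening and the grip force at its end, in the units of the state.
- ctrl.read_state(): the state, without advancing time (a new reading comes with each control period).
- snapshot(name): name is "scene" or "top" or "wrist"; returns the picture (420x560x3 uint8, blue, green, red); there is no depth.
- camera_info(name): a dict with "vfov" (degrees; the focal length in pixels is half the picture's height over the tangent of half this angle, whatever the lens; pixels are square), "cx", "cy" (the principal point, pixels), "R" (3x3) and "t" (3): a world point X has camera coordinates R X + t. Camera axes: x right, y down, z forward; pixel columns grow to the right and rows downward; lengths in m; the calibration is good to about 2 mm. A picture is of the moment at which its call begins: read the wrist's pose just before it. camera_info takes no time and is no camera call; for the wrist camera it gives the pose at the moment of the call.
- ctrl.finish_job(): hands the job in; it is judged then, once.
Trained networks look in the newest picture that a camera, given by its name, has taken for a name from the list of things; names that differ only in an ending like _2 or _b are one class to them, and where a whole thing is asked for, a point or a joint stands for the part that bears it (a point fixed in the world has none). Each returns a list of dicts, best first, with "confidence" (0 to 1); they miss things now and then, are a little off and sometimes report something else, mostly with a low value. They report only what shows in the picture. A call takes as long as a camera call.
- recognise(camera, query): "point" ([column, row] as shares, 0 to 1, of the picture: columns of its width, rows of its height, amid what is visible of it).
- regions_of(camera, query): "region" (420x560 bool, what is visible of it) and "point" ([column, row] as shares, 0 to 1, of the picture: columns of its width, rows of its height, amid what is visible of it).
The state is a dict: "t": time; "q": joint angles; "dq": joint speeds; "joint_torque": joint torques, N m; "eef_pos": TCP position; "eef_rot": TCP orientation; "force": force on the tool from outside, world axes, zero at the start; "wrist_torque": the same for the moment, N m; "grip_width": opening from 0.0 (shut) to 1.0 (fully open); "grip_force": force on a finger pad.
Only numpy, scipy, OpenCV 4.12 (cv2) and the standard library are available. Lean on these libraries where they do the work, as an engineer would, in place of code of your own. Each camera call takes 0.05 s, during which the arm holds its last target. There are 200 camera calls.

### The job

Check the three wheels on the spin rack one at a time, from left to right: spin the wheel briskly by hand, let go and see whether it runs on freely or binds, then push its sled by the orange knob right up to the stop, towards the green strip if the wheel runs free or towards the red strip if it binds, before you touch the next wheel. Leave the battery, glue bottle, motor and tin round the rack where they are.

Things in the scene. Friction and masses are not known exactly. Their poses are not given: they have to be found in the camera images.
- rack: Spin rack fixed to the bench: aluminium base plate 158 x 390 x 12 mm with three sleds side by side, each carrying one wheel. Origin: centre of its underside, on the bench top. Its x axis is the way the sleds slide (roughly away from the robot), its y axis runs along the row towards the left; the wheels stand 130 mm apart along y.
- green_strip: Green painted strip 22 x 390 x 14 mm along one long side of the rack, parallel to it: the end for free-running wheels. Origin: centre of its underside, 92 mm from the rack's origin along the rack's x axis. It may lie on the side near the robot or on the far side.
- red_strip: Red painted strip 22 x 390 x 14 mm along the opposite long side of the rack: the end for binding wheels. Origin: centre of its underside, 92 mm from the rack's origin along the rack's x axis.
- wheel_left: The left (+y) wheel: black rubber tyre, yellow rim, 110 mm across and 42 mm thick, lying flat and turning about an upright axle. Origin: centre of its underside, on the axle, 50 mm above the bench; the tyre's upper face is 42 mm above the origin (92 mm above the bench) and can be spun by rubbing a fingertip along it or along the tread. A white mark 17 x 10 mm on the tyre's upper face shows how it turns.
- hub_left (a joint): Turning angle of the left wheel (rad, positive anticlockwise from above, either way without limit, starts anywhere). After a spin a free-running wheel goes on turning for some seconds; a binding one, whose hub drags inside its closed housing, stops within a quarter turn as soon as it is let go. Any of the three wheels, none or all may bind, and they look alike.
- sled_left (a joint): Position of the left wheel's sled along the rack's x axis (m), -0.035 to 0.035, each end being a stop; it starts near the middle, takes about 6 N to slide and stays where it is left.
- knob_left (a point): Orange knob of the left sled, a fixed upright cylinder 20 mm in diameter on the wheel's axle, standing from 2.5 mm to 32 mm above the tyre's upper face; it moves with the sled and does not turn with the wheel. The point lies on its axis, 110 mm above the bench and 14 mm below its top. Push it sideways to slide the sled.
- wheel_middle: The middle wheel: black rubber tyre, white rim, 110 mm across and 42 mm thick, lying flat and turning about an upright axle. Origin: centre of its underside, on the axle, 50 mm above the bench; the tyre's upper face is 42 mm above the origin (92 mm above the bench) and can be spun by rubbing a fingertip along it or along the tread. A white mark 17 x 10 mm on the tyre's upper face shows how it turns.
- hub_middle (a joint): Turning angle of the middle wheel (rad, positive anticlockwise from above, either way without limit, starts anywhere). After a spin a free-running wheel goes on turning for some seconds; a binding one, whose hub drags inside its closed housing, stops within a quarter turn as soon as it is let go. Any of the three wheels, none or all may bind, and they look alike.
- sled_middle (a joint): Position of the middle wheel's sled along the rack's x axis (m), -0.035 to 0.035, each end being a stop; it starts near the middle, takes about 6 N to slide and stays where it is left.
- knob_middle (a point): Orange knob of the middle sled, a fixed upright cylinder 20 mm in diameter on the wheel's axle, standing from 2.5 mm to 32 mm above the tyre's upper face; it moves with the sled and does not turn with the wheel. The point lies on its axis, 110 mm above the bench and 14 mm below its top. Push it sideways to slide the sled.
- wheel_right: The right (-y) wheel: black rubber tyre, yellow rim, 110 mm across and 42 mm thick, lying flat and turning about an upright axle. Origin: centre of its underside, on the axle, 50 mm above the bench; the tyre's upper face is 42 mm above the origin (92 mm above the bench) and can be spun by rubbing a fingertip along it or along the tread. A white mark 17 x 10 mm on the tyre's upper face shows how it turns.
- hub_right (a joint): Turning angle of the right wheel (rad, positive anticlockwise from above, either way without limit, starts anywhere). After a spin a free-running wheel goes on turning for some seconds; a binding one, whose hub drags inside its closed housing, stops within a quarter turn as soon as it is let go. Any of the three wheels, none or all may bind, and they look alike.
- sled_right (a joint): Position of the right wheel's sled along the rack's x axis (m), -0.035 to 0.035, each end being a stop; it starts near the middle, takes about 6 N to slide and stays where it is left.
- knob_right (a point): Orange knob of the right sled, a fixed upright cylinder 20 mm in diameter on the wheel's axle, standing from 2.5 mm to 32 mm above the tyre's upper face; it moves with the sled and does not turn with the wheel. The point lies on its axis, 110 mm above the bench and 14 mm below its top. Push it sideways to slide the sled.
- red_battery: Bystander, not to be moved: red battery pack, 98 x 34 x 23 mm. Origin: centre of its underside.
- glue: Bystander, not to be moved: white glue bottle, 22 mm across, 84 mm tall. Origin: centre of its underside.
- motor: Bystander, not to be moved: black motor can with orange bands, 36 x 66 x 36 mm. Origin: centre of its underside.
- tin: Bystander, not to be moved: round screw tin, 75 mm across, 25 mm tall. Origin: centre of its underside.

How it is judged:
On the way, in this order (a step that is already met when the one before it is completed fails the run):
1. the left wheel is spun (faster than 1.5 rad/s, either way) ((velocity of joint hub_left above 1.5 rad/s or velocity of joint hub_left below -1.5 rad/s)), for 0.05 s.
2. the left wheel's sled is at the green end if the wheel runs free, at the red end if its hub drags, and the wheel is not being touched (((contact force between wheel_left and anything else above 0.2 N and x of knob_left in the frame of red_strip between -0.0625 and 0.0625 m) or (not (contact force between wheel_left and anything else above 0.2 N) and x of knob_left in the frame of green_strip between -0.0625 and 0.0625 m))), for 0.2 s.
3. the middle wheel is spun (faster than 1.5 rad/s, either way) ((velocity of joint hub_middle above 1.5 rad/s or velocity of joint hub_middle below -1.5 rad/s)), for 0.05 s.
4. the middle wheel's sled is at the green end if the wheel runs free, at the red end if its hub drags, and the wheel is not being touched (((contact force between wheel_middle and anything else above 0.2 N and x of knob_middle in the frame of red_strip between -0.0625 and 0.0625 m) or (not (contact force between wheel_middle and anything else above 0.2 N) and x of knob_middle in the frame of green_strip between -0.0625 and 0.0625 m))), for 0.2 s.
5. the right wheel is spun (faster than 1.5 rad/s, either way) ((velocity of joint hub_right above 1.5 rad/s or velocity of joint hub_right below -1.5 rad/s)), for 0.05 s.
6. the right wheel's sled is at the green end if the wheel runs free, at the red end if its hub drags, and the wheel is not being touched (((contact force between wheel_right and anything else above 0.2 N and x of knob_right in the frame of red_strip between -0.0625 and 0.0625 m) or (not (contact force between wheel_right and anything else above 0.2 N) and x of knob_right in the frame of green_strip between -0.0625 and 0.0625 m))), for 0.2 s.
At the end, for the whole second after the job is handed in: each free-running wheel's sled is at the green end and each binding wheel's sled at the red end, within about 5 mm of its stop, and no wheel is touched (((contact force between wheel_left and anything else above 0.2 N and x of knob_left in the frame of red_strip between -0.0625 and 0.0625 m) or (not (contact force between wheel_left and anything else above 0.2 N) and x of knob_left in the frame of green_strip between -0.0625 and 0.0625 m)) and ((contact force between wheel_middle and anything else above 0.2 N and x of knob_middle in the frame of red_strip between -0.0625 and 0.0625 m) or (not (contact force between wheel_middle and anything else above 0.2 N) and x of knob_middle in the frame of green_strip between -0.0625 and 0.0625 m)) and ((contact force between wheel_right and anything else above 0.2 N and x of knob_right in the frame of red_strip between -0.0625 and 0.0625 m) or (not (contact force between wheel_right and anything else above 0.2 N) and x of knob_right in the frame of green_strip between -0.0625 and 0.0625 m))).
It fails at once if the red battery is pushed away by more than 20 mm or tipped over (distance of red_battery from where it was at the start of the episode above 0.02 m or angle between red_battery's own z axis and vertical above 0.5 rad).
It fails at once if the glue is pushed away by more than 20 mm or tipped over (distance of glue from where it was at the start of the episode above 0.02 m or angle between glue's own z axis and vertical above 0.5 rad).
It fails at once if the motor is pushed away by more than 20 mm or tipped over (distance of motor from where it was at the start of the episode above 0.02 m or angle between motor's own z axis and vertical above 0.5 rad).
It fails at once if the tin is pushed away by more than 20 mm or tipped over (distance of tin from where it was at the start of the episode above 0.02 m or angle between tin's own z axis and vertical above 0.5 rad).
It also fails if it takes over 54 s, if anything falls off the work surface, if the arm or the gripper's body presses on something with over 40 N, if the wrist force passes 120 N, or if a joint passes its speed limit or range.

## Working session

There is one attempt and no reset: what is moved stays moved. The work goes in short steps, Python scripts to look and compute and a shell command to move; the robot and the scene stay as the last step left them, time stands still between calls to the robot, and variables do not carry over. Pictures are saved under pics/ and viewed, at most 10 in all, crops included, and the job is handed in when it is done.

```bash
mkdir -p pics
cat > h.py <<'E'
import numpy as np, cv2
from cell import ctrl, snapshot, camera_info, recognise, regions_of
def ray(cam,uv,z):
    c=camera_info(cam);f=210/np.tan(np.radians(c["vfov"])/2)
    R=np.array(c["R"]);t=np.array(c["t"]);o=-R.T@t
    d=R.T@np.array([(uv[0]-c["cx"])/f,(uv[1]-c["cy"])/f,1])
    return o+d*(z-o[2])/d[2]
def pix(cam,X):
    c=camera_info(cam);f=210/np.tan(np.radians(c["vfov"])/2)
    p=np.array(c["R"])@X+np.array(c["t"]);return p[:2]/p[2]*f+[c["cx"],c["cy"]]
E
python3 - <<'E'
from h import *
s=ctrl.read_state();print(s["t"],s["eef_pos"],s["eef_rot"],s["grip_width"])
for n in("top","scene"):
    im=snapshot(n);cv2.imwrite(f"pics/{n}0.png",im)
    print(n,{k:(np.round(v,3).tolist() if not isinstance(v,str) else v) for k,v in camera_info(n).items()})
for q,z in(("knob_left",.11),("knob_middle",.11),("knob_right",.11),("green_strip",.014),("red_strip",.014),("red_battery",.02),("glue",.05),("motor",.03),("tin",.025)):
    for r in recognise("top",q)[:3]:
        uv=np.array(r["point"])*[560,420];print(q,round(r["confidence"],2),uv.round(),ray("top",uv,z).round(3))
E
```

```text
0.0 [ 0.222758   -0.58311295  0.2301399 ] [-3.13934075e+00 -2.58749837e-04  3.64759241e-01] 1.0027811222678242
top {'vfov': 51.524, 'cx': 279.672, 'cy': 210.558, 'R': [[-0.006, -1.0, 0.005], [-0.974, 0.005, -0.225], [0.225, -0.006, -0.974]], 't': [-0.038, 0.553, 1.113]}
scene {'vfov': 49.836, 'cx': 278.54, 'cy': 206.413, 'R': [[0.939, 0.344, -0.003], [0.288, -0.791, -0.54], [-0.189, 0.506, -0.841]], 't': [-0.486, -0.146, 1.202]}
knob_left 0.77 [214. 238.] [0.472 0.128 0.11 ]
knob_left 0.26 [362. 188.] [ 0.601 -0.257  0.11 ]
knob_middle 0.71 [264. 229.] [ 0.493 -0.     0.11 ]
knob_right 0.87 [314. 229.] [ 0.492 -0.13   0.11 ]
knob_right 0.42 [265. 239.] [ 0.469 -0.002  0.11 ]
green_strip 0.79 [269. 269.] [ 0.4   -0.01   0.014]
green_strip 0.54 [312. 231.] [ 0.505 -0.13   0.014]
red_strip 0.67 [264. 202.] [0.588 0.003 0.014]
red_battery 0.76 [208. 165.] [0.698 0.163 0.02 ]
glue 0.65 [265. 270.] [ 0.396 -0.002  0.05 ]
glue 0.51 [220. 170.] [0.673 0.126 0.05 ]
motor 0.61 [375. 260.] [ 0.42  -0.298  0.03 ]
tin 0.69 [360. 192.] [ 0.616 -0.268  0.025]
```

View pics/top0.png

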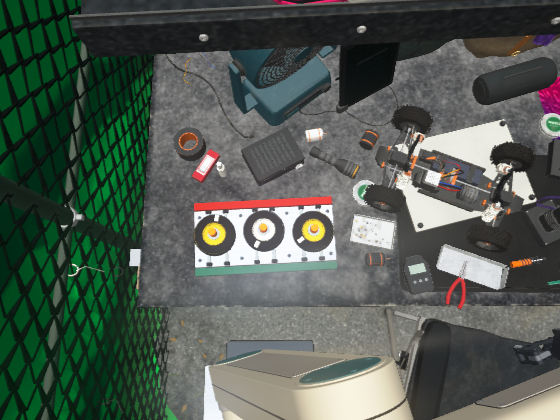

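View pics/scene0.png

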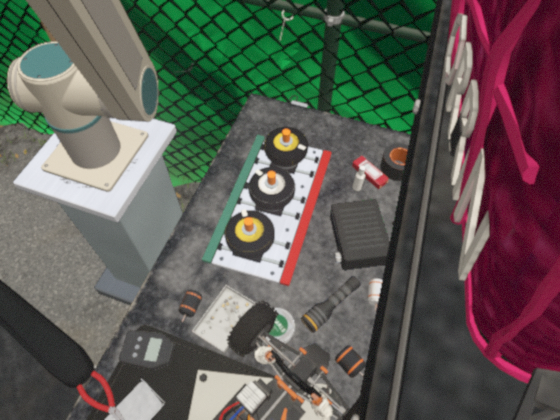

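The top view shows the rack with the green strip on the near side (row ~270) and the red strip on the far side (row ~202). The knobs are at (214,235), (264,229) and (313,229). The scene view agrees: the bystanders sit outside the strips, with battery and glue behind on the left and motor and tin on the right. Next I refine the rack pose and the knobs.

Run:
```python
from h import *
from scipy.optimize import least_squares
im={n:snapshot(n) for n in("top","scene")}
for s,rng in(("green_strip",0),("red_strip",1)):
    r=regions_of("top",s)[0]["region"]
    v,u=np.nonzero(r);P=np.array([ray("top",(a,b),.014)[:2] for a,b in zip(u,v)])
    m=P.mean(0);w=np.linalg.svd(P-m,full_matrices=False)[2][0];d=(P-m)@w
    print(s,m.round(4),"yaw",round(np.arctan(-w[0]/w[1]),4),"len",(np.percentile(d,99.5)-np.percentile(d,.5)).round(3))
for k in("left","middle","right"):
    obs={}
    for n in im:
        rs=regions_of(n,"knob_"+k)[:2]
        h=cv2.cvtColor(im[n],cv2.COLOR_BGR2HSV);o=(h[...,0]>4)&(h[...,0]<19)&(h[...,1]>170)&(h[...,2]>150)
        for r in recognise(n,"knob_"+k)[:1]:
            uv=np.array(r["point"])*[560,420]
            yy,xx=np.nonzero(o);q=(abs(xx-uv[0])<14)&(abs(yy-uv[1])<16)
            if q.sum()>3: obs[n]=(np.array([xx[q].mean(),yy[q].mean()]))
            print(k,n,round(r["confidence"],2),uv.round(1),obs.get(n),q.sum())
    for n in obs: print("   z.115",ray(n,obs[n],.115).round(4))
    if len(obs)==2:
        f=least_squares(lambda X:np.concatenate([pix(n,X)-obs[n] for n in obs]),[.49,0,.11]);print("   tri",f.x.round(4),f.cost.round(2))
```

```text
green_strip [ 0.4025 -0.0051] yaw 0.0506 len 0.379
red_strip [0.5854 0.009 ] yaw 0.0448 len 0.383
left top 0.83 [213.3 232.7] [213.75 233.  ] 8
left scene 0.89 [285.2 146.2] [285.93650794 134.66666667] 63
   z.115 [0.4831 0.1276 0.115 ]
   z.115 [0.4885 0.132  0.115 ]
   tri [0.4862 0.1297 0.115 ] 1.89
middle top 0.76 [264.2 230. ] [263.5 229.5] 6
middle scene 0.57 [272.2 187.6] [271.32758621 176.22413793] 58
   z.115 [0.4915 0.0009 0.115 ]
   z.115 [0.4992 0.0046 0.115 ]
   tri [0.4958 0.0037 0.1128] 2.96
right top 0.76 [313.3 229.1] [314.  229.8] 5
right scene 0.66 [275.  188.3] [271.37254902 176.80392157] 51
   z.115 [ 0.4901 -0.1282  0.115 ]
   z.115 [0.4998 0.0032 0.115 ]
   tri [ 0.5067 -0.0931  0.2243] 314.14
```

```bash
python3 -m pendant '[[0.1,-0.4,0,0,0,0.04],[0.3,-1,0,0,0,0.08],[0.3,-1,0,0,0,0.101],[0.3,-1,0,0,0,0.101]]' 0 >/dev/null
python3 -m pendant '[[0.18,-0.44,0,0,0,0],[0.364,-0.881,0,0,0,0],[0.364,-0.881,0,0,0,0]]' >/dev/null
python3 -m pendant '[[0.18,-0.44,0,0,0,0],[0.364,-0.881,0,0,0,0],[0.364,-0.881,0,0,0,0]]' >/dev/null
python3 -m pendant '[[0.18,-0.44,0,0,0,0],[0.364,-0.881,0,0,0,0],[0.364,-0.881,0,0,0,0]]' >/dev/null
python3 -m pendant '[[0.18,-0.44,0,0,0,0],[0.364,-0.881,0,0,0,0],[0.364,-0.881,0,0,0,0]]' >/dev/null
python3 -m pendant '[[0.18,-0.44,0,0,0,0],[0.364,-0.881,0,0,0,0],[0.364,-0.881,0,0,0,0]]'
```

```text
t: 3.25
eef_pos: [0.3789, -0.0285, 0.232]
eef_rot: [-3.141, -0.003, 0.055]
force: [0.3, -0.9, -1.2]
grip_width: -0.004
grip_force: 0.0
```

```bash
python3 -m pendant '[[0.18,-0.44,0.1,0,0,0],[0.35,-0.875,0.2,0,0,0],[0.35,-0.875,0.2,0,0,0]]' >/dev/null
python3 -m pendant '[[0.18,-0.44,0.3,0,0,0],[0.35,-0.875,0.6,0,0,0],[0.35,-0.875,0.6,0,0,0],[0.35,-0.875,0.6,0,0,0]]'
python3 - <<'E'
from h import *
print(ctrl.read_state()["eef_pos"])
ims=[snapshot(n) for n in("wrist","scene","top")]
cv2.imwrite("pics/all1.png",np.vstack([np.hstack([cv2.resize(ims[0],(400,300)),cv2.resize(ims[2],(400,300))]),np.hstack([ims[1][100:400,180:480],np.zeros((300,500,3),np.uint8)])]))
E
```

```text
t: 3.95
eef_pos: [0.4412, 0.1112, 0.1502]
eef_rot: [-3.116, 0.003, 0.09]
force: [-1.2, -0.1, -0.2]
grip_width: 0.001
grip_force: 0.0
[0.44120036 0.1111845  0.15016094]
```

View pics/all1.png

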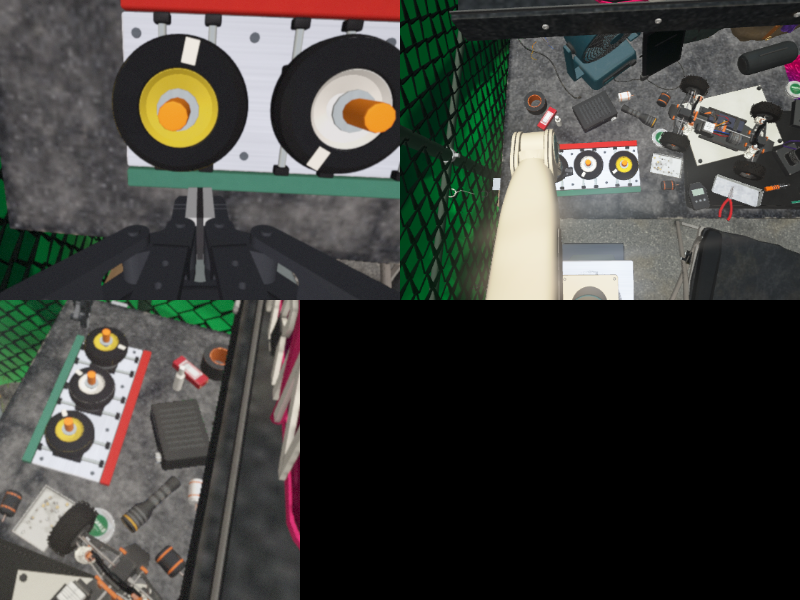

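The wrist view clearly shows the left wheel (centre about (252,145) at full resolution) with its white mark, and the shut fingers at the bottom. I'll measure the wheel from this camera.

```bash
cat >> h.py <<'E'
def wheels(im,rmin=80,rmax=120):
    "yellow/white-agnostic: tyre as dark blob, fitted ellipse -> centre on z=.092"
    g=im.max(2);m=((g<60)*255).astype(np.uint8)
    out=[]
    for c in cv2.findContours(m,cv2.RETR_EXTERNAL,cv2.CHAIN_APPROX_NONE)[0]:
        if cv2.contourArea(c)<5000: continue
        (x,y),(a,b),t=cv2.fitEllipse(cv2.convexHull(c));out.append((x,y,a,b))
    return out
def knobtops(im):
    h=cv2.cvtColor(im,cv2.COLOR_BGR2HSV);o=((h[...,0]>4)&(h[...,0]<19)&(h[...,1]>170)&(h[...,2]>150)).astype(np.uint8)
    n,l,s,c=cv2.connectedComponentsWithStats(o)
    return [(s[i].tolist(),c[i].round(1).tolist()) for i in range(1,n) if s[i][4]>150]
E
python3 - <<'E'
from h import *
s=ctrl.read_state();im=snapshot("wrist");print(s["eef_pos"],s["eef_rot"],s["force"])
print({k:np.round(v,3).tolist() for k,v in camera_info("wrist").items()})
for w in wheels(im): print("tyre",np.round(w,1),ray("wrist",w[:2],.092).round(4))
for k in knobtops(im): print("knob",k,ray("wrist",k[1],.12).round(4))
cv2.imwrite("pics/w2.png",im)
E
```

```text
[0.4415708  0.11125852 0.15230196] [-3.11568480e+00 -5.17563247e-04  8.95528683e-02] [-0.23988969  0.33264492 -0.16268133]
{'vfov': 58.933, 'cx': 279.582, 'cy': 214.349, 'R': [[0.089, -0.996, -0.027], [-0.955, -0.093, 0.281], [-0.283, 0.0, -0.959]], 't': [0.076, 0.417, 0.429]}
tyre [246.1 376.7 187.2 641.9] [0.34   0.1263 0.092 ]
tyre [479.7 146.9 187.5 211.1] [0.5007 0.0111 0.092 ]
tyre [251.8 146.7 186.7 195.2] [0.4895 0.1328 0.092 ]
knob ([222, 138, 43, 45, 1445], [243.7, 160.3]) [0.486  0.1336 0.12  ]
knob ([485, 139, 65, 46, 1814], [522.4, 160.5]) [0.498  0.0043 0.12  ]
```

View pics/w2.png

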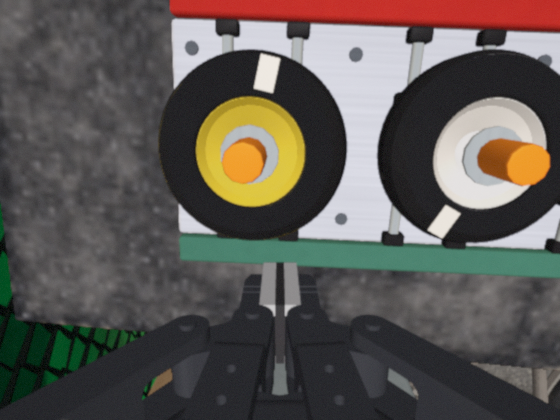

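The left wheel centre is at about (0.489,0.133) and the knob at (0.486,0.133), which is consistent. The tool stopped short in y and tilted slightly, so I'll check the joints.

```bash
python3 - <<'E'
from h import *
s=ctrl.read_state();print(np.round(s["q"],3),s["eef_pos"])
E
python3 -m pendant '[[0,0,0,0,0,0],[0,0,0,0,0,0]]'
```

```text
[ 0.088  0.031 -0.49   1.048  0.026  3.14 ] [0.4416057  0.11143581 0.15250383]
t: 4.35
eef_pos: [0.4413, 0.1121, 0.1522]
eef_rot: [-3.115, -0.001, 0.091]
force: [-1.1, 0.5, 0.1]
grip_width: 0.002
grip_force: 0.0
```

Joint 6 is at its limit (yaw can't go below q1). For the left wheel I'll use yaw ≈0.35.

```bash
python3 -m pendant '[[0,0,0,0,0,-0.04],[0.07,-0.4,0.2,0,0,-0.083],[0.07,-0.4,0.2,0,0,-0.083],[0.07,-0.4,0.2,0,0,-0.083]]'; python3 -c "
from h import *
print(np.round(ctrl.read_state()['q'],3))"
```

```text
t: 4.75
eef_pos: [0.4436, 0.1538, 0.1323]
eef_rot: [-3.116, -0.005, 0.353]
force: [0.0, -0.3, -0.2]
grip_width: 0.001
grip_force: 0.0
[ 0.179  0.077 -0.489  1.004  0.026  2.968]
```

```bash
python3 -m pendant '[[0,0,0.35,0,0,0],[0,0,0.35,0,0,0],[0,0,0.37,0,0,0],[0,0,0.38,0,0,0]]'; python3 -m pendant '[[0,0,0.02,0,0,0],[0,0,0.03,0,0,0]]'
```

```text
t: 5.15
eef_pos: [0.4449, 0.1542, 0.0955]
eef_rot: [-3.116, -0.008, 0.351]
force: [-0.2, 0.5, -0.4]
grip_width: 0.003
grip_force: 0.0
t: 5.35
eef_pos: [0.4448, 0.1545, 0.0922]
eef_rot: [-3.116, -0.008, 0.352]
force: [0.5, -0.2, 0.2]
grip_width: 0.001
grip_force: 0.0
```

```bash
cat > watch.py <<'E'
import sys,time
from h import *
# angle of white mark about wheel centre (x,y) given, from wrist frames
cx,cy=map(float,sys.argv[1:3]);n=int(sys.argv[3]) if len(sys.argv)>3 else 7
for i in range(n):
    t=ctrl.read_state()["t"];im=snapshot("wrist")
    a=np.arange(0,360,2);S=[]
    for r in(.042,.045,.048):
        p=np.array([pix("wrist",np.array([cx+r*np.cos(np.radians(b)),cy+r*np.sin(np.radians(b)),.092])) for b in a])
        u=np.round(p).astype(int);ok=(u[:,0]>=0)&(u[:,0]<560)&(u[:,1]>=0)&(u[:,1]<420)
        S.append(np.where(ok,im[u[:,1].clip(0,419),u[:,0].clip(0,559)].min(1),0))
    w=np.min(S,0)>150
    z=np.exp(1j*np.radians(a[w])).mean() if w.any() else 0
    print(round(t,2),"ang",round(float(np.degrees(np.angle(z)))) if w.any() else None,"n",int(w.sum()),"spread",round(abs(z),2))
    if i==n-1: cv2.imwrite(f"pics/watch_{t:.2f}.png",im)
E
python3 -m pendant '[[0,0,0.03,0,0,0],[-0.05,0.16,0.03,0,0,0],[-0.10,0.32,0.03,0,0,0],[-0.15,0.48,0.02,0,0,0],[-0.15,0.48,-0.3,0,0,0],[-0.15,0.48,-0.5,0,0,0]]'; python3 watch.py .488 .132 9
```

```text
t: 5.95
eef_pos: [0.4474, 0.1026, 0.1418]
eef_rot: [-3.116, -0.008, 0.351]
force: [0.8, -0.3, -0.4]
grip_width: 0.002
grip_force: 0.0
5.95 ang 85 n 6 spread 1.0
6.0 ang 94 n 7 spread 1.0
6.05 ang 103 n 6 spread 1.0
6.1 ang 109 n 6 spread 1.0
6.15 ang 114 n 7 spread 1.0
6.2 ang 119 n 6 spread 1.0
6.25 ang 123 n 6 spread 1.0
6.3 ang 129 n 6 spread 1.0
6.35 ang 133 n 6 spread 1.0
```

```bash
python3 watch.py .488 .132 12
```

```text
6.4 ang 137 n 6 spread 1.0
6.45 ang 142 n 7 spread 1.0
6.5 ang 146 n 7 spread 1.0
6.55 ang 149 n 6 spread 1.0
6.6 ang 153 n 6 spread 1.0
6.65 ang 157 n 6 spread 1.0
6.7 ang 159 n 6 spread 1.0
6.75 ang 162 n 7 spread 1.0
6.8 ang 165 n 6 spread 1.0
6.85 ang 166 n 7 spread 1.0
6.9 ang 169 n 6 spread 1.0
6.95 ang 170 n 7 spread 1.0
```

Still turning a second after release, but slowing; I'll repeat with a faster spin to be certain.

```bash
python3 -m pendant '[[0.15,-0.48,0.1,0,0,0],[0.15,-0.48,0.46,0,0,0],[0.15,-0.48,0.54,0,0,0],[0.15,-0.48,0.55,0,0,0]]'; python3 -m pendant '[[-0.04,0.12,0,0,0,0],[-0.11,0.36,0,0,0,0],[-0.18,0.58,-0.1,0,0,0],[-0.18,0.58,-0.6,0,0,0]]'; python3 watch.py .488 .132 14
```

```text
t: 7.4
eef_pos: [0.4481, 0.1572, 0.091]
eef_rot: [-3.113, -0.015, 0.353]
force: [-5.3, 3.4, 27.5]
grip_width: -0.0
grip_force: 13.8
t: 7.8
eef_pos: [0.4424, 0.0901, 0.1412]
eef_rot: [-3.113, 0.005, 0.349]
force: [-0.1, 0.2, -1.2]
grip_width: -0.0
grip_force: 0.0
7.8 ang -147 n 25 spread 0.63
7.85 ang -139 n 26 spread 0.5
7.9 ang -144 n 17 spread 0.41
7.95 ang -38 n 9 spread 0.39
8.0 ang -132 n 14 spread 0.2
8.05 ang -171 n 14 spread 0.99
8.1 ang -173 n 15 spread 0.98
8.15 ang -177 n 16 spread 0.98
8.2 ang -174 n 16 spread 0.96
8.25 ang 178 n 20 spread 0.69
8.3 ang 167 n 25 spread 0.59
8.35 ang 167 n 24 spread 0.62
8.4 ang 155 n 22 spread 0.61
8.45 ang 165 n 24 spread 0.7
```

```bash
python3 - <<'E'
from h import *
s=ctrl.read_state();im=snapshot("wrist")
for w in wheels(im): print("tyre",np.round(w,1),ray("wrist",w[:2],.092).round(4))
for k in knobtops(im): print("knob",k,ray("wrist",k[1],.12).round(4))
im2=snapshot("wrist");cv2.imwrite("pics/w3.png",np.hstack([cv2.resize(im,(400,300)),cv2.resize(im2,(400,300))]))
E
ls pics
```

```text
tyre [403.2 530.6 363.2 982.7] [ 0.269  -0.0657  0.092 ]
tyre [480.4 224.  206.2 263.5] [ 0.4931 -0.0052  0.092 ]
tyre [245.7 110.9 201.7 215.9] [0.5051 0.1342 0.092 ]
knob ([210, 107, 48, 44, 1610], [233.1, 127.5]) [0.4978 0.1342 0.12  ]
knob ([463, 199, 61, 53, 1812], [496.3, 225.3]) [0.4982 0.0046 0.12  ]
all1.png
scene0.png
top0.png
w2.png
w3.png
watch_6.35.png
watch_6.95.png
watch_8.45.png
```

View pics/w3.png

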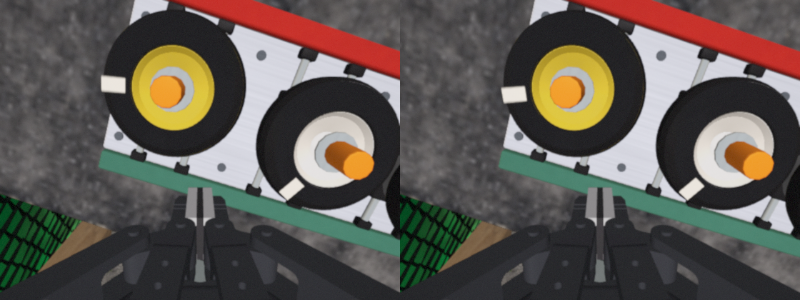

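Both frames show the mark still moving at about 2.4 rad/s, 0.8 s after release (left edge, (113,84)→(114,93)). The left wheel runs free, so it goes to green (near side). The sled drifted about 12 mm, and the knob is now at (0.498,0.134). I move behind the knob.

```bash
python3 -m pendant '[[0.4,-0.03,-0.1,0,0,0],[0.8,-0.08,-0.1,0,0,0],[1.0,-0.1,-0.05,0,0,0],[1.0,-0.1,0.2,0,0,0],[1.0,-0.1,0.35,0,0,0]]'; python3 -c "
from h import *
im=snapshot('wrist')
for k in knobtops(im): print('knob',k,ray('wrist',k[1],.12).round(4))"
```

```text
t: 9.1
eef_pos: [0.5381, 0.1377, 0.1095]
eef_rot: [-3.116, -0.006, 0.353]
force: [-0.5, -0.8, -1.0]
grip_width: -0.002
grip_force: 0.0
```

```bash
python3 -m pendant '[[0,0,0.06,0,0,0],[-0.14,-0.045,0.06,0,0,0],[-0.28,-0.09,0.06,0,0,0],[-0.42,-0.135,0.06,0,0,0],[-0.52,-0.165,0.06,0,0,0],[-0.59,-0.187,0.06,0,0,0]]';python3 -m pendant '[[-0.04,-0.012,0,0,0,0],[-0.06,-0.018,0,0,0,0]]'
```

```text
t: 9.75
eef_pos: [0.4793, 0.1351, 0.1066]
eef_rot: [-3.118, -0.015, 0.352]
force: [6.4, 1.4, -4.6]
grip_width: 0.001
grip_force: 3.2
t: 9.95
eef_pos: [0.4744, 0.1348, 0.1068]
eef_rot: [-3.118, -0.017, 0.352]
force: [10.3, 1.5, -6.5]
grip_width: -0.0
grip_force: 5.0
```

```bash
python3 -m pendant '[[-0.03,-0.01,0,0,0,0],[-0.05,-0.016,0,0,0,0],[-0.05,-0.016,0,0,0,0]]'
```

```text
t: 10.25
eef_pos: [0.4742, 0.135, 0.108]
eef_rot: [-3.12, -0.026, 0.351]
force: [14.7, 2.0, -10.0]
grip_width: -0.001
grip_force: 7.7
```

Left sled is at its stop: no motion while the force rises. Back off, lift and go to the middle wheel.

```bash
python3 -m pendant '[[0.12,0.04,0,0,0,0],[0.15,0.05,-0.3,0,0,0],[0.15,0.05,-0.45,0,0,0]]';python3 -m pendant '[[-0.3,0.4,0,0,0,0.04],[-0.7,0.9,0,0,0,0.08],[-0.7,0.9,0,0,0,0.08],[-0.7,0.9,0,0,0,0.08]]'
python3 - <<'E'
from h import *
s=ctrl.read_state();im=snapshot("wrist")
for w in wheels(im): print("tyre",np.round(w,1),ray("wrist",w[:2],.092).round(4))
for k in knobtops(im): print("knob",k,ray("wrist",k[1],.12).round(4))
s=ctrl.read_state();print(s["eef_pos"],s["eef_rot"],np.round(s["q"],2))
E
```

```text
t: 10.55
eef_pos: [0.482, 0.1334, 0.152]
eef_rot: [-3.116, -0.009, 0.352]
force: [1.6, 0.1, 0.1]
grip_width: 0.001
grip_force: 0.0
t: 10.95
eef_pos: [0.4451, 0.0231, 0.1475]
eef_rot: [-3.115, -0.0, 0.097]
force: [0.3, 0.6, 0.6]
grip_width: 0.0
grip_force: 0.0
tyre [264.4 381.3 191.2 612. ] [0.3459 0.0259 0.092 ]
tyre [102.4 191.3 179.6 196.6] [0.4611 0.1263 0.092 ]
tyre [547.5 168.2 189.1 219.4] [ 0.4986 -0.1109  0.092 ]
tyre [327.1 139.9 191.9 201.4] [0.5015 0.0063 0.092 ]
knob ([313, 131, 44, 46, 1522], [333.8, 153.5]) [0.4979 0.0055 0.12  ]
knob ([36, 190, 65, 50, 1762], [62.4, 213.8]) [0.4556 0.1324 0.12  ]
[0.44572127 0.0240897  0.14761162] [-3.11477114e+00 -7.41468868e-04  9.86261963e-02] [-0.11  0.02 -0.51  1.04  0.03  2.93]
```

```bash
python3 -m pendant '[[0.09,0,0.2,0,0,0],[0.09,0,0.45,0,0,0],[0.09,0,0.52,0,0,0],[0.09,0,0.56,0,0,0],[0.09,0,0.58,0,0,0]]'; python3 -m pendant '[[-0.01,0.12,0.025,0,0,0],[-0.02,0.32,0.025,0,0,0],[-0.03,0.55,-0.05,0,0,0],[-0.03,0.55,-0.55,0,0,0]]'; python3 watch.py .499 .005 16;  python3 - <<'E'
from h import *
im=snapshot("wrist")
for w in wheels(im): print("tyre",np.round(w,1),ray("wrist",w[:2],.092).round(4))
for k in knobtops(im): print("knob",k,ray("wrist",k[1],.12).round(4))
E
```

```text
t: 11.5
eef_pos: [0.4547, 0.029, 0.0912]
eef_rot: [-3.111, 0.0, 0.102]
force: [-6.9, 3.0, 21.5]
grip_width: -0.003
grip_force: 10.6
t: 11.9
eef_pos: [0.4538, -0.0297, 0.14]
eef_rot: [-3.113, 0.009, 0.1]
force: [1.2, 1.1, -0.0]
grip_width: 0.0
grip_force: 0.0
11.9 ang -175 n 51 spread 0.36
11.95 ang 177 n 44 spread 0.68
12.0 ang -165 n 26 spread 0.6
12.05 ang -125 n 13 spread 0.47
12.1 ang -167 n 20 spread 0.47
12.15 ang -180 n 25 spread 0.51
12.2 ang 172 n 28 spread 0.67
12.25 ang 170 n 27 spread 0.93
12.3 ang 169 n 28 spread 0.92
12.35 ang 169 n 30 spread 0.92
12.4 ang 169 n 30 spread 0.92
12.45 ang 166 n 30 spread 0.92
12.5 ang 165 n 31 spread 0.87
12.55 ang 161 n 36 spread 0.65
12.6 ang 158 n 36 spread 0.67
12.65 ang 156 n 37 spread 0.7
tyre [271.4 383.4 192.4 597.4] [ 0.3605 -0.0322  0.092 ]
tyre [ 26.1 203.4 180.4 202.3] [0.4622 0.1127 0.092 ]
tyre [461.4 181.5 188.3 221. ] [ 0.4991 -0.1188  0.092 ]
tyre [232.8 125.9 198.4 208.2] [0.5152 0.0022 0.092 ]
knob ([195, 121, 48, 45, 1610], [217.6, 142.5]) [0.5093 0.0044 0.12  ]
knob ([467, 177, 64, 53, 1962], [502.8, 202.3]) [ 0.496  -0.1259  0.12  ]
```

```bash
sed -i 's|    a=np.arange(0,360,2);S=\[\]|    ks=[ray("wrist",k[1],.12)[:2] for k in knobtops(im)]\n    if ks: cx,cy=min(ks,key=lambda p:np.hypot(p[0]-cx,p[1]-cy))+np.array([.0025,0])\n&|' watch.py
python3 watch.py .511 .004 6; f=$(ls -t pics/watch* | head -1); python3 -c "
import cv2,numpy as np
cv2.imwrite('pics/m1.png',np.hstack([cv2.resize(cv2.imread(f),(400,300)) for f in('pics/watch_12.65.png','$f')]))"
```

```text
12.75 ang 77 n 6 spread 1.0
12.8 ang 85 n 6 spread 1.0
12.85 ang 91 n 6 spread 1.0
12.9 ang 97 n 6 spread 1.0
12.95 ang 104 n 7 spread 1.0
13.0 ang 109 n 6 spread 1.0
```

View pics/m1.png

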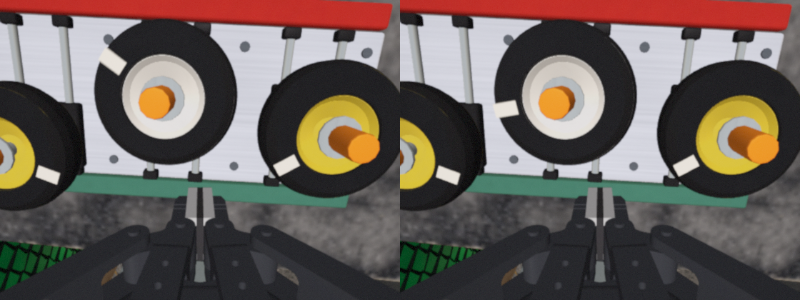

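The mark moved from (112,62) to (107,109) and is still doing about 2 rad/s 1.1 s after release, so the middle wheel runs free. It goes to green; the knob is at (0.509,0.004).

```bash
python3 -m pendant '[[0.4,-0.1,-0.1,0,0,0],[0.8,-0.25,-0.1,0,0,0],[0.98,-0.29,-0.05,0,0,0],[0.98,-0.29,0.2,0,0,0],[0.98,-0.29,0.36,0,0,0],[0.98,-0.29,0.38,0,0,0]]'; python3 -m pendant '[[-0.15,-0.01,0,0,0,0],[-0.3,-0.02,0,0,0,0],[-0.45,-0.03,0,0,0,0],[-0.58,-0.035,0,0,0,0],[-0.63,-0.04,0,0,0,0]]'
```

```text
t: 13.65
eef_pos: [0.5495, 0.0108, 0.1028]
eef_rot: [-3.114, 0.005, 0.101]
force: [0.3, -0.6, -0.9]
grip_width: -0.003
grip_force: 0.0
t: 14.15
eef_pos: [0.4907, 0.008, 0.107]
eef_rot: [-3.115, -0.006, 0.101]
force: [6.4, 1.6, -4.0]
grip_width: -0.0
grip_force: 3.2
```

Expected contact end is x≈0.481; push on until it stalls.

```bash
python3 -m pendant '[[-0.04,0,0.02,0,0,0],[-0.08,-0.01,0.02,0,0,0],[-0.1,-0.01,0.02,0,0,0]]'; python3 -m pendant '[[-0.03,0,0,0,0,0],[-0.05,0,0,0,0,0],[-0.05,0,0,0,0,0]]'
```

```text
t: 14.45
eef_pos: [0.4829, 0.0072, 0.1061]
eef_rot: [-3.118, -0.009, 0.101]
force: [6.5, -0.4, -0.2]
grip_width: 0.0
grip_force: 3.1
t: 14.75
eef_pos: [0.4801, 0.007, 0.1062]
eef_rot: [-3.117, -0.013, 0.101]
force: [10.5, 0.7, -4.1]
grip_width: -0.001
grip_force: 5.2
```

```bash
python3 -m pendant '[[-0.03,0,0,0,0,0],[-0.05,0,0,0,0,0],[-0.05,0,0,0,0,0]]'; python3 -m pendant '[[0.12,0,0,0,0,0],[0.15,0,-0.3,0,0,0],[0.15,0,-0.45,0,0,0]]' ;python3 -m pendant '[[-0.2,0.4,0,0,0,0],[-0.45,0.9,0,0,0,0],[-0.45,1,0,0,0,0],[-0.45,1,0,0,0,0]]'
python3 - <<'E'
from h import *
im=snapshot("wrist")
for w in wheels(im): print("tyre",np.round(w,1),ray("wrist",w[:2],.092).round(4))
for k in knobtops(im): print("knob",k,ray("wrist",k[1],.12).round(4))
s=ctrl.read_state();print(s["eef_pos"],s["eef_rot"],np.round(s["q"],2))
E
```

```text
t: 15.05
eef_pos: [0.48, 0.007, 0.1065]
eef_rot: [-3.116, -0.023, 0.101]
force: [21.6, 2.0, -14.4]
grip_width: 0.002
grip_force: 10.5
t: 15.35
eef_pos: [0.4844, 0.0072, 0.1503]
eef_rot: [-3.116, -0.0, 0.101]
force: [-0.3, -0.7, 0.0]
grip_width: 0.0
grip_force: 0.0
t: 15.75
eef_pos: [0.4482, -0.0985, 0.1463]
eef_rot: [-3.115, 0.001, 0.097]
force: [0.4, 0.9, 0.5]
grip_width: 0.001
grip_force: 0.0
tyre [276.  405.1 243.7 602.7] [ 0.3319 -0.1047  0.092 ]
tyre [ 97.5 190.3 189.3 231.4] [0.4645 0.0068 0.092 ]
tyre [343.1 151.6 196.7 198.3] [ 0.499  -0.1241  0.092 ]
knob ([331, 144, 44, 48, 1614], [351.4, 167.1]) [ 0.4954 -0.1246  0.12  ]
knob ([51, 186, 63, 51, 1763], [77.4, 210.0]) [0.4615 0.0026 0.12  ]
[ 0.44838457 -0.09731427  0.1461293 ] [-3.11465197e+00  8.62201364e-04  9.82418948e-02] [-0.37  0.05 -0.48  1.05  0.02  2.67]
```

```bash
python3 -m pendant '[[0.05,0.07,0.2,0,0,0],[0.05,0.07,0.45,0,0,0],[0.05,0.07,0.51,0,0,0],[0.05,0.07,0.55,0,0,0],[0.05,0.07,0.565,0,0,0]]'; python3 -m pendant '[[-0.01,0.12,0.02,0,0,0],[-0.02,0.32,0.02,0,0,0],[-0.03,0.55,-0.05,0,0,0],[-0.03,0.55,-0.55,0,0,0]]'; python3 watch.py .499 -.125 16
```

```text
t: 16.3
eef_pos: [0.4541, -0.0998, 0.0912]
eef_rot: [-3.112, 0.001, 0.102]
force: [-6.0, 3.9, 19.6]
grip_width: -0.004
grip_force: 9.7
t: 16.7
eef_pos: [0.4541, -0.1575, 0.1399]
eef_rot: [-3.111, 0.008, 0.1]
force: [-0.3, 0.5, -1.0]
grip_width: 0.001
grip_force: 0.0
16.7 ang -162 n 7 spread 1.0
16.75 ang -161 n 6 spread 1.0
16.8 ang -161 n 6 spread 1.0
16.85 ang -161 n 6 spread 1.0
16.9 ang -161 n 6 spread 1.0
16.95 ang -161 n 6 spread 1.0
17.0 ang -161 n 6 spread 1.0
17.05 ang -161 n 6 spread 1.0
17.1 ang -161 n 6 spread 1.0
17.15 ang -161 n 6 spread 1.0
17.2 ang -161 n 6 spread 1.0
17.25 ang -161 n 6 spread 1.0
17.3 ang -161 n 6 spread 1.0
17.35 ang -161 n 6 spread 1.0
17.4 ang -161 n 6 spread 1.0
17.45 ang -161 n 6 spread 1.0
```

The right wheel stopped dead; the mark had turned about 60° with the finger. I'll spin it once more to confirm.

```bash
python3 -m pendant '[[0.03,-0.5,0.1,0,0,0],[0.03,-0.5,0.35,0,0,0],[0.03,-0.5,0.48,0,0,0],[0.03,-0.5,0.52,0,0,0]]'; python3 -m pendant '[[-0.01,0.12,0.02,0,0,0],[-0.02,0.35,0.02,0,0,0],[-0.03,0.6,-0.05,0,0,0],[-0.03,0.6,-0.55,0,0,0]]'; python3 watch.py .51 -.125 4;python3 - <<'E'
from h import *
im=snapshot("wrist")
for k in knobtops(im): print("knob",k,ray("wrist",k[1],.12).round(4))
E
cp $(ls -t pics/watch*|head -1) pics/r.png
```

```text
t: 17.9
eef_pos: [0.4535, -0.1062, 0.0904]
eef_rot: [-3.114, 0.003, 0.101]
force: [-0.1, 0.4, -0.4]
grip_width: 0.001
grip_force: 0.0
t: 18.3
eef_pos: [0.455, -0.17, 0.1418]
eef_rot: [-3.111, 0.008, 0.097]
force: [0.8, -0.1, -0.0]
grip_width: -0.001
grip_force: 0.0
18.3 ang -100 n 7 spread 1.0
18.35 ang -99 n 6 spread 1.0
18.4 ang -100 n 7 spread 1.0
18.45 ang -99 n 6 spread 1.0
knob ([172, 127, 49, 45, 1558], [194.4, 148.2]) [ 0.5071 -0.1249  0.12  ]
```

View pics/r.png

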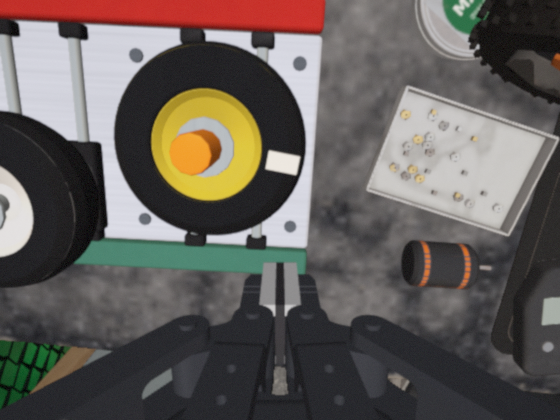

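The mark at (283,162) is still, 61° on from before: the right wheel binds, so it goes to red (far side), pushed from the near side of the knob.

```bash
python3 -m pendant '[[0.15,-0.43,0,0,0,0],[0.15,-0.43,0.25,0,0,0],[0.15,-0.43,0.37,0,0,0],[0.15,-0.43,0.38,0,0,0]]'; python3 -m pendant '[[0.12,0.01,0,0,0,0],[0.24,0.02,0,0,0,0],[0.34,0.02,0,0,0,0],[0.4,0.025,0,0,0,0],[0.45,0.03,0,0,0,0]]'; python3 -m pendant '[[0.03,0,0,0,0,0],[0.05,0,0,0,0,0],[0.05,0,0,0,0,0]]'
```

```text
t: 18.95
eef_pos: [0.4659, -0.1219, 0.1058]
eef_rot: [-3.112, 0.006, 0.101]
force: [-0.3, 0.2, -0.5]
grip_width: -0.001
grip_force: 0.0
t: 19.45
eef_pos: [0.5126, -0.1217, 0.1084]
eef_rot: [-3.115, 0.005, 0.1]
force: [-6.9, -0.1, 1.6]
grip_width: 0.0
grip_force: 3.2
t: 19.75
eef_pos: [0.515, -0.1215, 0.1083]
eef_rot: [-3.116, 0.01, 0.099]
force: [-11.4, -2.6, 5.9]
grip_width: -0.001
grip_force: 5.8
```

```bash
python3 -m pendant '[[0.03,0,0,0,0,0],[0.06,0,0,0,0,0],[0.06,0,0,0,0,0]]'; python3 -m pendant '[[-0.15,0,0,0,0,0],[-0.25,0,-0.1,0,0,0],[-0.3,0,-0.5,0,0,0],[-0.6,0,-0.6,0,0,0],[-0.6,0,-0.6,0,0,0]]'
python3 - <<'E'
from h import *
im=snapshot("wrist");cv2.imwrite("pics/end.png",im)
for k in knobtops(im): print("knob",k,ray("wrist",k[1],.12).round(4))
im=snapshot("scene");cv2.imwrite("pics/end2.png",im)
E
```

```text
t: 20.05
eef_pos: [0.5153, -0.1214, 0.1082]
eef_rot: [-3.117, 0.022, 0.098]
force: [-25.9, -5.0, 17.3]
grip_width: -0.002
grip_force: 12.7
t: 20.55
eef_pos: [0.4656, -0.1287, 0.172]
eef_rot: [-3.118, -0.004, 0.1]
force: [0.8, 0.4, -0.7]
grip_width: -0.001
grip_force: 0.0
knob ([269, 88, 38, 40, 1134], [287.5, 107.5]) [ 0.5365 -0.124   0.12  ]
knob ([27, 200, 57, 45, 1303], [50.2, 221.5]) [0.4628 0.0009 0.12  ]
```

View pics/end.png

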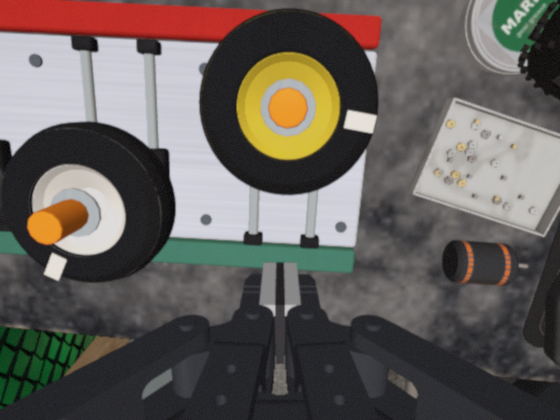

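View pics/end2.png

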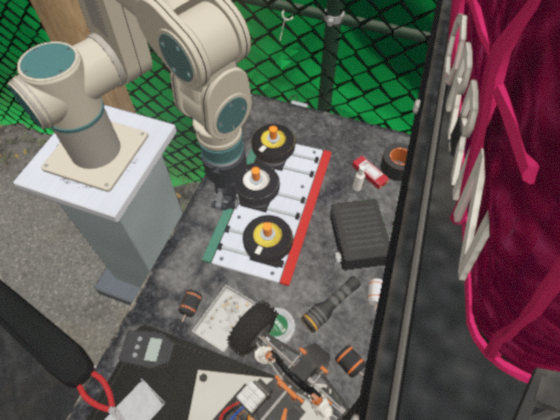

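The left (273,130) and middle (257,178) wheels are at the green end and the right one (268,238) is at the red end. The bystanders haven't moved and the arm is clear, so I'm handing in.

```bash
python3 -c "
from cell import ctrl
print(ctrl.finish_job())"
```

```text
the job is handed in; nothing more can be done
None
```

Job handed in at about 21 s of the 54 s allowed: the left and middle wheels ran free and are at the green stop, the right wheel binds and is at the red stop, and the bystanders look unmoved in the last picture; no verdict was returned.

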